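# Show a bearing ball to the inspection camera

## Task

Swing the handle of the steel dish up until its catch hook has snapped over it, pick the dish up level by the handle's grip with the loose bearing ball lying in its middle, and once it is clear of the bench turn it a quarter turn so that the inspection camera looks squarely through the open arch of the handle instead of onto its side. Bring the ball to the camera's point of sharp focus and finish there, still holding the dish level and still. Keep the ball near the middle of the dish all the time, never tip the dish, do not touch the ball or the camera, and leave the other things on the bench where they are.

Things in the scene. Friction and masses are not known exactly. Their poses are not given: they have to be found in the camera images.
- dish: round shallow steel dish, rim 121 mm across and 22 mm high, foot ring 92 mm across, with handle about 0.45 kg. Origin: centre of its underside, z up. Its round hollow (radius 140 mm) is lowest in the middle, 8 mm above the origin. Its x axis is parallel to the line of the two handle pins, which is 24 mm higher; pins, handle and catch reach 79 mm out along x. Bracket and hook of the catch are at +x.
- bail (a joint): angle of the U-shaped swing handle about the pins (rad): 0 = folded level to the dish's -y side; 1.57 = upright over the dish. Starts at 0.15 to 0.6, stays where it is left; 1 N at the grip along its arc moves it, 1.2 N over the last 0.3 rad, where it lifts the hook; more, or off the arc, slides or tips the dish. At about 1.55 the hook snaps behind it and keeps it at 1.54 to 1.59.
- bail_grip (a point): centre of the handle's grip, a black sleeve 14 mm in diameter, 70 mm long along the dish's x axis, 100 mm from the line of the pins (124 mm above the dish's underside when upright). It turns almost freely on the bar: a gripper that pinches it and stays vertical can swing the handle up its arc, and the lifted dish hangs level from it. Axes: x along the sleeve, -y away from the pins.
- hook (a joint): angle of the sprung catch hook (rad): 0 = down, at rest; it is lifted to about 0.15 while the handle passes under it and springs back to 0 behind it. Not to be touched.
- ball_center (a point): centre of the loose polished steel ball, 25 mm in diameter, 64 g, that rolls freely in the dish; when centred it is 20.5 mm above the dish's underside, so 103.5 mm below the centre of the upright grip.
- inspection_camera: fixed inspection camera on a bench stand: base plate 105 x 85 x 10 mm, upright post 263 mm tall, grey camera 36 mm square tilted 25 degrees down with lens and black ring light 55 mm across. Origin: underside of the base, 30 mm in front of the post's axis; it looks along its own -x axis. z up.
- lens (a point): centre of the front of the lens, about 191 mm above the bench; the lens looks along the camera's -x axis, 25 degrees downwards.
- focus (a point): the camera's point of sharp focus, in empty air: on the lens axis, 120 mm from the front of the lens (109 mm ahead of it horizontally), 140 mm above the bench. The ball's centre must end here. Axes: those of the camera, x horizontal along its line of sight.
- grease_tin: bystander: flat round tin 73 mm across, 48 mm high, green with a grey lid; origin under its centre
- oil_bottle: bystander: plastic oil bottle 47 mm across, 139 mm high with a red spout; origin under its centre
- pliers: bystander: pliers with red grips, 146 mm long, lying flat; origin under their centre
- relay_box: bystander: upright black relay block 46 x 28 x 88 mm; origin under its centre

How it is judged (in metres and radians):
On the way, in this order (a step that is already met when the one before it is completed fails the run):
1. the handle is upright and the hook has snapped behind it, while the dish still stands on the bench (value of joint bail above 1.51 rad and value of joint hook below 0.06 rad and height (world z) of dish below 0.012 m), for 0.2 s.
2. the dish is lifted clear of the bench, not yet turned (height (world z) of dish above 0.03 m and angle between the x axis of dish and the x axis of inspection_camera, either way round below 0.7 rad and value of joint bail above 1.51 rad and contact force between dish and the fingers above 1 N), for 0.1 s.
At the end, for the whole second after the job is handed in: The gripper holds the dish by its latched handle over 90 mm above the bench, still, level within 5 degrees, clear of the camera; pin line square to the camera's line of sight within 11 degrees; ball centre within 18 mm of the focus and 12 mm of the dish's middle (distance between ball_center and focus below 0.018 m and horizontal distance between ball_center and dish below 0.012 m and angle between dish's own z axis and vertical below 0.09 rad and angle between the x axis of dish and the x axis of inspection_camera, either way round above 1.37 rad and value of joint bail above 1.51 rad and value of joint hook below 0.06 rad and height (world z) of dish above 0.09 m and linear speed of dish below 0.03 m/s and contact force between dish and the fingers above 1 N and contact force between dish and inspection_camera below 0.2 N); the arm keeps its last pose, push and grip.
It fails at once if the ball rolls more than 30 mm from the middle of the dish (horizontal distance between ball_center and dish above 0.03 m).
It fails at once if the dish is tipped by more than 17 degrees (angle between dish's own z axis and vertical above 0.3 rad).
It fails at once if the robot touches the ball (contact force between any of the fingers, the arm and ball above 0.3 N).
It fails at once if the camera is bumped (contact force between any of the fingers, the arm, dish and inspection_camera above 1 N).
It fails at once if another thing on the bench is disturbed (distance of any of pliers, relay_box, grease_tin, oil_bottle from where it was at the start of the episode above 0.03 m).
It also fails if it takes over 56 s, if anything falls off the work surface, if the arm or the gripper's body presses on something with over 40 N, if the wrist force passes 120 N, or if a joint passes its speed limit or range.

## Robot

A 6-joint arm with a two-finger parallel gripper is mounted at the origin on a cart in front of the work surface, level with it; the furniture and walls round the work are solid. World frame = base frame: x ahead of the robot, y to its left, z up, the work surface at z = 0. Lengths are in mm, angles in rad, forces in N, time in s.
With the tool pointing down it reaches from about 350 to 975 mm from the base axis. Payload 7.1 kg.
Tool frame: the origin (TCP) lies at the centre of the arm's flange, where the gripper is bolted on; the fingertips stand 182 mm ahead of it and the grasp point (between the pads) lies 163 mm ahead of it; z points along the fingers, y is the line along which they close (so a half turn about z gives the same grasp; the last joint's range is limited). The gripper opens to 88 mm and grips with 3 to 60 N. Pads are 20 mm wide; open, the fingers measure 115 mm over their backs; the gripper's body (75 mm by 178 mm) begins 61 mm behind the grasp point.
Start: joints at [1.128, 0.423, 1.63, -0, 1.089, -0.019], TCP at [256.985, 569.706, 404.675] pointing down, gripper open.
Joint ranges: [-3, 3], [-0.9, 2.11], [0.09, 2.58], [-1.31, 4.45], [0.11, 2.69], [-2.54, 2.54]. Speed limits (rad/s): [2.39, 2.39, 3.01, 3.14, 3.14, 3.14].

## Interface

Orientations are given as a rotation vector (axis times angle).
In Python, from workcell import readout, get_image, ctrl gives the robot as it stands.
- The arm moves only by the tool step_arm, never from a script. Its argument "targets" is a list that holds one entry, the list of rows, each a list of 7 numbers: the shift along the world's x, y, z as a fraction of full scale, then the turn, a rotation vector about the world's x, y, z as a fraction of full scale, then the opening, from 0 (shut) to 1 (fully open). In form: [[[dx, dy, dz, wx, wy, wz, claw], ...]]. A call has exactly 5 rows; each row shifts and turns the commanded pose from where the row before left it; what a row does not reach is not made up. Full scale, the value 1, is 0.05 m for a shift and 4 degrees for a turn. A row lasts 1/8 s, in which the tool goes at most 62.5 mm and 10.7 degrees, less where a joint would pass 70% of its speed; a pose out of reach is approached as far as the arm can. A call with a number of a shift or a turn outside -1 to 1 is refused whole. A call with a gripper value outside its range is refused whole. The fingers move at their own pace and stop on an object; the grip force is fixed at half the most. Time passes only in rows, so rows that do not move let the fingers close, or fill a call up. It gives the time, the measured TCP pose, the force, the opening and the grip force at its end, in the units of the state.
- readout.get_obs(): the state, without advancing time (a new reading comes with each control period).
- get_image(name): name is "scene" or "side" or "wrist"; returns a dict with "pixels" (400x640x3 uint8, red, green, blue), "intrinsics" (3x3 intrinsics, pixels), "extrinsics" (4x4, takes a point from world to camera coordinates). Camera axes: x right, y down, z forward; pixel columns grow to the right and rows downward; lengths in mm; the calibration is good to about 2 mm. A picture is of the moment at which its call begins. There is no depth.
- ctrl.close_job(): hands the job in; it is judged then, once.
The state is a dict: "t": time; "qpos": joint angles; "qvel": joint speeds; "joint_torque": joint torques, N m; "ee_pos": TCP position; "orientation": TCP orientation; "ft_force": force on the tool from outside, world axes, zero at the start; "moment": the same for the moment, N m; "width": finger opening in mm; "grasp_force": force on a finger pad.
Only numpy, scipy, OpenCV 4.12 (cv2) and the standard library are available. Lean on these libraries where they do the work, as an engineer would, in place of code of your own. Each camera call takes 0.05 s, during which the arm holds its last target. There are 200 camera calls.

## Working session

There is one attempt and no reset: what is moved stays moved. The work goes in short steps, Python scripts to look and compute and a tool call to move; the robot and the scene stay as the last step left them, time stands still between calls to the robot, and variables do not carry over. Pictures are saved under pics/ and viewed, at most 10 in all, crops included, and the job is handed in when it is done.

Besides the shell and the picture viewer there is one more tool, called after "Request:" by a JSON object that holds its "method" and its "body", one argument or row to a line. step_arm: Moves the arm, as the interface text tells. Shift numbers are shares of 0.05 m and turn numbers shares of 4 degrees, none past 1 either way. Its arguments: {"type":"object","properties":{"targets":{"type":"array"}},"required":["targets"]}

```bash
ls; mkdir -p pics; python3 - <<'E'
from workcell import readout,get_image
import cv2,numpy as np
o=readout.get_obs();print(o)
for n in("scene","side","wrist"):
    d=get_image(n);cv2.imwrite(f"pics/{n}0.png",d["pixels"][:,:,::-1]);np.savez(f"{n}0.npz",**d)
    print(n,np.round(d["intrinsics"],1).tolist(),np.round(d["extrinsics"],3).tolist())
E
```

```text
pics
{'t': 0.0, 'qpos': array([ 1.12802140e+00,  4.23805077e-01,  1.63067634e+00, -3.59814076e-05,
        1.08859003e+00, -1.90070017e-02]), 'qvel': array([-0.00076572, -0.00029316,  0.00021274,  0.00027591,  0.00022808,
       -0.00031587]), 'joint_torque': array([-1.46479902e-03, -5.44630802e+01, -2.73659492e+01,  6.42654137e-02,
        2.28922610e-02, -1.16739243e-04]), 'ee_pos': array([256.86472232, 569.4739364 , 403.92919054]), 'orientation': array([-6.60593062e-01, -3.07103968e+00,  2.27247455e-03]), 'ft_force': array([-2.59942151e-04,  7.74642743e-01,  2.71549336e-01]), 'moment': array([0.00019657, 0.03079656, 0.02438365]), 'grasp_force': 0.0, 'width': 87.80487004622174}
scene [[431.9, 0.0, 312.8], [0.0, 431.9, 202.6], [0.0, 0.0, 1.0]] [[0.498, -0.867, -0.008, -254.629], [-0.671, -0.379, -0.638, 486.353], [0.55, 0.322, -0.77, 1184.311], [0.0, 0.0, 0.0, 1.0]]
side [[424.0, 0.0, 318.9], [0.0, 424.0, 199.5], [0.0, 0.0, 1.0]] [[-0.957, -0.289, -0.019, 572.984], [-0.116, 0.441, -0.89, 163.877], [0.265, -0.85, -0.456, 1593.326], [0.0, 0.0, 0.0, 1.0]]
wrist [[287.1, 0.0, 322.7], [0.0, 287.1, 192.3], [0.0, 0.0, 1.0]] [[0.411, 0.911, -0.003, -621.832], [0.874, -0.394, 0.284, -34.568], [0.257, -0.119, -0.959, 391.517], [0.0, 0.0, 0.0, 1.0]]
```

View pics/scene0.png

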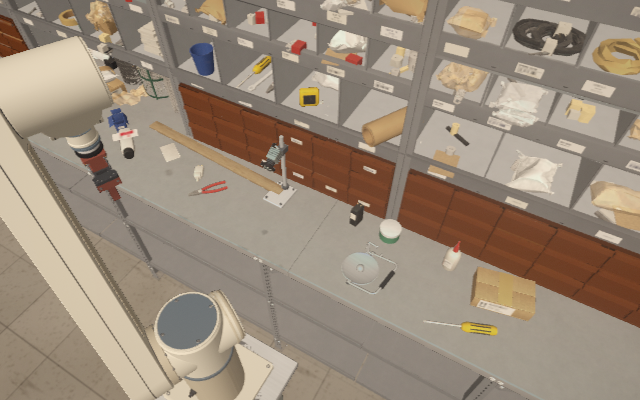

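View pics/side0.png

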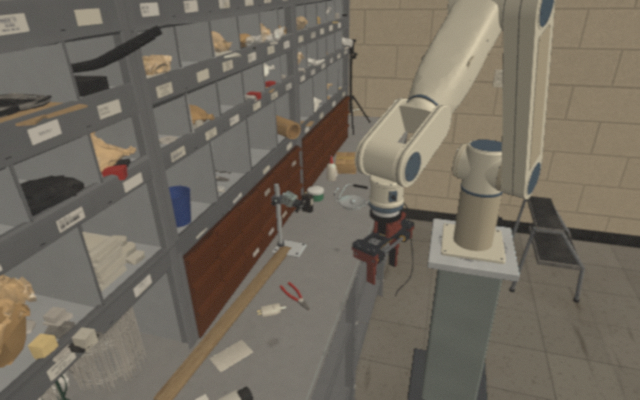

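View pics/wrist0.png

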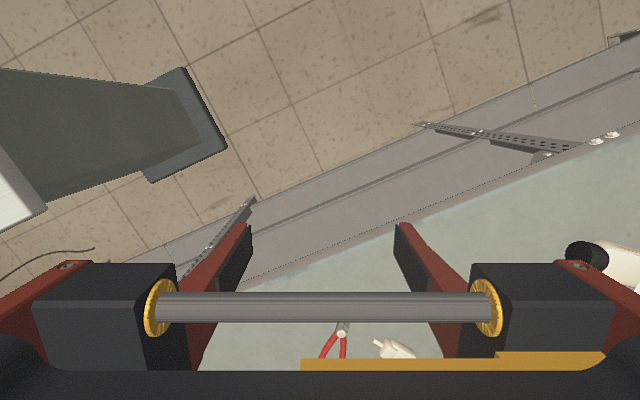

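The scene shows the dish at about (361,268), grip sleeve at (388,280), the camera stand at (280,195), relay box (357,214), tin (390,232), bottle (453,257) and pliers (210,188). I'll enlarge the relevant part.

```bash
cat > h.py <<'E'
import numpy as np,cv2
from workcell import readout,get_image
def cam(d): return np.array(d["intrinsics"]),np.array(d["extrinsics"])
def ray(d,uv):
    K,E=cam(d);R,t=E[:3,:3],E[:3,3]
    return -R.T@t, R.T@np.linalg.inv(K)@np.array([uv[0],uv[1],1.])
def onz(d,uv,z):
    c,r=ray(d,uv);return c+r*(z-c[2])/r[2]
def proj(d,p):
    K,E=cam(d);q=K@(E[:3,:3]@np.array(p,float)+E[:3,3]);return q[:2]/q[2]
def tri(a,ua,b,ub):
    A=[];y=[]
    for d,u in((a,ua),(b,ub)):
        c,r=ray(d,u);r/=np.linalg.norm(r);P=np.eye(3)-np.outer(r,r);A.append(P);y.append(P@c)
    x,res,_,_=np.linalg.lstsq(np.vstack(A),np.hstack(y),rcond=None);return x,np.sqrt(res)
E
python3 - <<'E'
from h import *
s=np.load("scene0.npz")
for n,uv,z in[("dish",(361,268),15),("grip",(388,280),60),("plate",(280,196),10),("relay",(356,222),0),("tin",(390,238),0),("bottle",(452,266),0),("pliers",(210,188),5),("pinA",(350,289),24),("pinB",(372,248),24)]:print(n,onz(s,uv,z).round(0))
im=s["pixels"][150:310,250:430,::-1];cv2.imwrite("pics/c1.png",cv2.resize(im,None,fx=3.7,fy=3.7,interpolation=cv2.INTER_CUBIC))
E
```

```text
dish [ 502. -185.   15.]
grip [ 478. -283.   60.]
plate [634. 209.  10.]
relay [671. -85.   0.]
tin [ 666. -216.    0.]
bottle [ 663. -436.    0.]
pliers [541. 463.   5.]
pinA [ 412. -189.   24.]
pinB [ 583. -185.   24.]
```

View pics/c1.png

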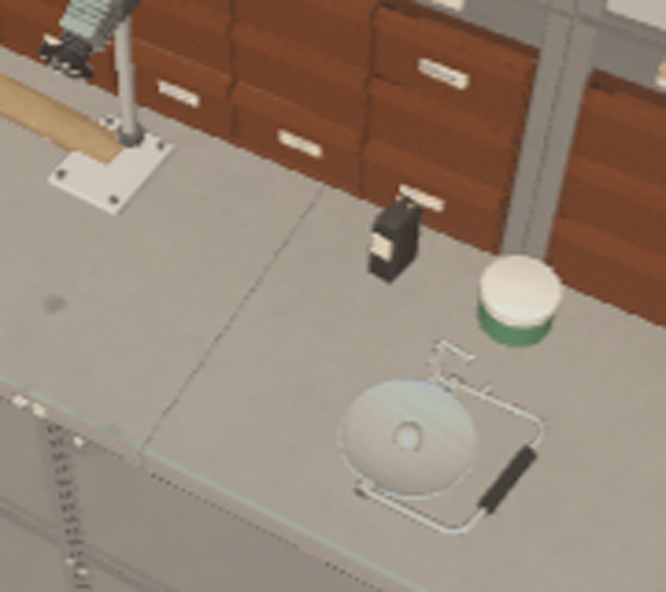

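The crop shows the dish centred near crop (408,437) with the ball in the middle. The hook is at the far (+x) side and the handle is folded towards world -y, with the sleeve at crop (510,480). The camera plate is at crop (112,165) and the lens at (66,55), looking towards the robot. I'll move over by way of the camera, keeping high.

Request:
{"method": "step_arm", "body": {
  "targets": [
    [[0.65, -0.7, 0.3, 0, 0, 1, 1], [0.65, -0.7, 0.3, 0, 0, 1, 1], [0.65, -0.7, 0.3, 0, 0, 1, 1], [0.65, -0.7, 0.3, 0, 0, 1, 1], [0.65, -0.7, 0.3, 0, 0, 1, 1]]
  ]
}}

```text
t: 0.78
ee_pos: [420.3, 393.4, 480.0]
orientation: [-0.114, -3.139, 0.0]
ft_force: [1.0, 0.2, 0.5]
width: 87.8
grasp_force: 0.0
```

Request:
{"method": "step_arm", "body": {
  "targets": [
    [[0, -1, 0, 0, 0, 0.2, 1], [0, -1, 0, 0, 0, 0.2, 1], [0, -1, 0, 0, 0, 0.2, 1], [0, -1, 0, 0, 0, 0.2, 1], [0, -1, 0, 0, 0, 0.2, 1]]
  ]
}}

```text
t: 1.4
ee_pos: [419.1, 143.2, 479.6]
orientation: [0.007, 3.141, -0.0]
ft_force: [1.6, -0.0, -0.6]
width: 88.1
grasp_force: 0.0
```

Request:
{"method": "step_arm", "body": {
  "targets": [
    [[0.56, -0.5, 0, 0, 0, 0, 1], [0.56, -0.5, 0, 0, 0, 0, 1], [0.56, -0.5, 0, 0, 0, 0, 1], [0.56, -0.5, 0, 0, 0, 0, 1], [0.56, -0.5, 0, 0, 0, 0, 1]]
  ]
}}

```text
t: 2.02
ee_pos: [560.2, 18.7, 479.4]
orientation: [-0.008, -3.141, -0.0]
ft_force: [0.0, 0.2, 0.2]
width: 87.8
grasp_force: 0.0
```

```bash
python3 - <<'E'
from h import *
for n in("wrist","scene","side"):
    d=get_image(n);np.savez(f"{n}1.npz",**d);cv2.imwrite(f"pics/{n}1.png",d["pixels"][:,:,::-1])
E
```

Request:
{"method": "step_arm", "body": {
  "targets": [
    [[0.1, -0.9, -0.3, 0, 0, 0, 1], [0.1, -0.9, -0.3, 0, 0, 0, 1], [0.1, -0.9, -0.3, 0, 0, 0, 1], [0, -0.9, -0.3, 0, 0, 0, 1], [0, -0.9, -0.3, 0, 0, 0, 1]]
  ]
}}

```text
t: 2.8
ee_pos: [573.9, -205.6, 404.2]
orientation: [-0.007, -3.141, -0.001]
ft_force: [1.0, 0.9, 0.1]
width: 87.6
grasp_force: 0.0
```

```bash
python3 - <<'E'
from h import *
print(readout.get_obs()["ee_pos"],readout.get_obs()["qpos"])
for n in("wrist","scene","side"):
    d=get_image(n);np.savez(f"{n}2.npz",**d);cv2.imwrite(f"pics/{n}2.png",d["pixels"][:,:,::-1])
a=np.load("wrist1.npz")["pixels"][:,:,::-1];b=np.load("wrist2.npz")["pixels"][:,:,::-1]
s=np.load("side1.npz")["pixels"][165:265,240:340,::-1];s=cv2.resize(s,None,fx=3,fy=3,interpolation=cv2.INTER_CUBIC)
cv2.imwrite("pics/m1.png",np.vstack([np.hstack([a[:270,:500]]),np.hstack([s,a[:300,440:640]])]))
cv2.imwrite("pics/m2.png",cv2.resize(b[0:250,100:560],None,fx=1.7,fy=1.7,interpolation=cv2.INTER_CUBIC))
E
```

```text
[ 573.90536135 -205.58359202  404.18783916] [-3.63560031e-01  4.01365561e-01  1.66539883e+00  3.29001207e-04
  1.07547715e+00 -1.93036713e+00]
```

View pics/m1.png

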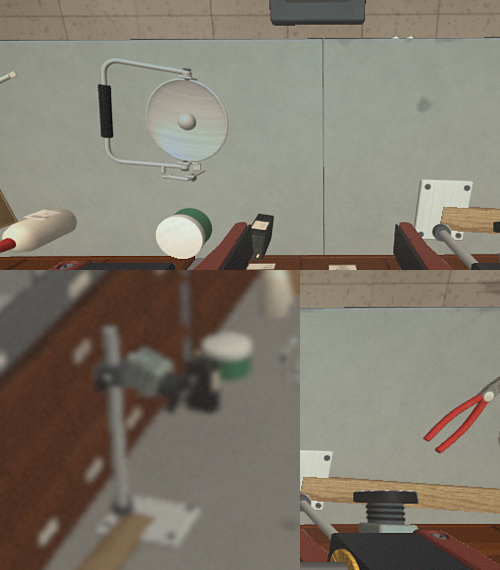

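View pics/m2.png

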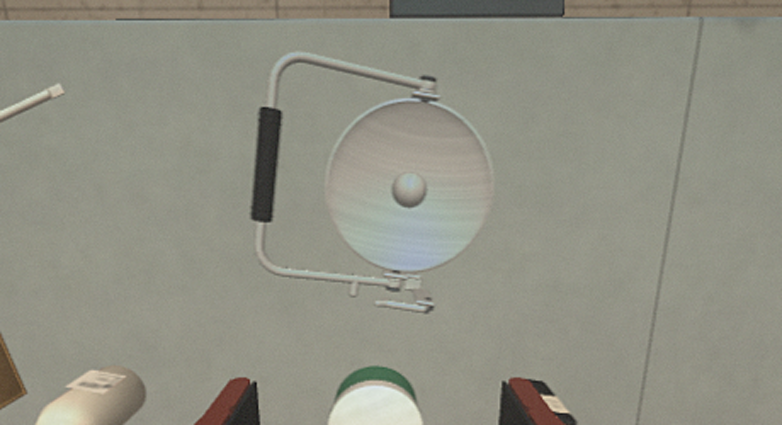

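In m1 (wrist view from between camera and dish), the ring light shows as a dark band near wrist px (528,227), facing up in the picture (-x world). The plate is at (445,205). In m2, the sleeve is at about wrist px (257,97), the ball at (341,111), and the pins at (350,51) and (332,166).

```bash
python3 - <<'E'
from h import *
w1,w2,s0,sd=[np.load(f+".npz") for f in("wrist1","wrist2","scene0","side1")]
def blob(d,box,thr=60):
    x0,y0,x1,y1=box;g=d["pixels"][y0:y1,x0:x1].max(2);m=(g<thr).astype(np.uint8)
    n,l,st,c=cv2.connectedComponentsWithStats(m);i=1+np.argmax(st[1:,4])
    pts=np.argwhere(l==i)[:,::-1].astype(np.float32)+[x0,y0]
    return pts.mean(0),cv2.minAreaRect(pts.astype(np.float32)),len(pts)
a=blob(w1,(80,60,130,160));b=blob(w2,(235,50,280,145))
print(a,b);g,r=tri(w1,a[0],w2,b[0]);print("grip",g.round(1),r)
# sleeve ends
for nm,p in(("w2",b),):
    bx=cv2.boxPoints(p[1]);o=bx[np.argsort(bx[:,1])];e1,e2=o[:2].mean(0),o[2:].mean(0)
    E1,E2=onz(w2,e1,g[2]),onz(w2,e2,g[2]);v=E2-E1;print("ends",E1,E2,np.degrees(np.arctan2(v[1],v[0])),np.linalg.norm(v))
P1,P2=onz(w2,(350,50.5),24),onz(w2,(332.5,166.5),24);v=P2-P1;print("pins",P1,P2,(P1+P2)/2,np.degrees(np.arctan2(v[1],v[0])))
print("ball",onz(w2,(340.6,111.2),20.5))
# dish rim: smooth HoughCircles
gim=cv2.medianBlur(cv2.cvtColor(w2["pixels"],cv2.COLOR_RGB2GRAY),3)
c=cv2.HoughCircles(gim[20:200,270:420],cv2.HOUGH_GRADIENT,1,50,param1=80,param2=20,minRadius=42,maxRadius=58);print(c)
if c is not None:
    c=c[0,0]+[270,20,0];print("dish",onz(w2,c[:2],22))
# plate in w1, bright white
m=(w1["pixels"][170:250,405:485].min(2)>175).astype(np.uint8);pts=np.argwhere(m)[:,::-1].astype(np.float32)+[405,170]
print("plate pts",len(pts),cv2.boundingRect(pts))
L,R_=onz(w1,(419.5,181),10),onz(w1,(470.5,181),10);print("plate edge",L,R_)
for n,d,bx in(("w1",w1,(490,210,570,245)),("s0",s0,(255,145,285,172)),("side",sd,(290,280,320,305)) ):
    print(n,blob(d,bx,50))
o=np.vstack([cv2.resize(w1["pixels"][160:300,410:600],None,fx=3,fy=3,interpolation=2)[:, :570],])
s=cv2.resize(s0["pixels"][135:215,250:310],None,fx=4,fy=4,interpolation=2)
s2=cv2.resize(sd["pixels"][170:265,270:320],None,fx=4,fy=4,interpolation=2)
c=np.zeros((420,770,3),np.uint8);c[:420,:570]=o;c[:380,570:770]=s2
c2=np.zeros((600,770,3),np.uint8);c2[:320,:240]=s;c2[180:600,:]=np.where(c>0,c,c2[180:600]);
cv2.imwrite("pics/m3.png",c[:,:,::-1]);cv2.imwrite("pics/s0l.png",cv2.resize(s0["pixels"][135:215,250:310,::-1],None,fx=7,fy=7,interpolation=2))
E
```

```text
(array([105.41833333, 110.55833333]), ((105.1969985961914, 110.94015502929688), (52.43450164794922, 11.985028266906738), 87.1375961303711), 600) (array([256.2965035 ,  95.60979021]), ((256.3712158203125, 96.10969543457031), (11.523186683654785, 66.10879516601562), 4.573921203613281), 715)
grip [ 483.1 -280.    51.7] [1.10743149]
ends [ 449.55506012 -274.86232476   51.65777965] [ 518.20670383 -285.43349548   51.65777965] -8.753809020853778 69.4607647143463
pins [ 432.90688839 -175.8670624    24.        ] [ 567.15602494 -195.09150865   24.        ] [ 500.03145666 -185.47928553   24.        ] -8.14934021876413
ball [ 499.5123558  -185.48529468   20.5       ]
[[[68.5 88.5 50.4]]]
dish [ 496.34164004 -188.15553999   22.        ]Traceback (most recent call last):
  File "<stdin>", line 23, in <module>
cv2.error: OpenCV(4.12.0) /io/opencv/modules/imgproc/src/geometry.cpp:711: error: (-215:Assertion failed) npoints >= 0 && (depth == CV_32F || depth == CV_32S) in function 'pointSetBoundingRect'
```

```bash
python3 - <<'E'
from h import *
w1,s0,sd=[np.load(f+".npz") for f in("wrist1","scene0","side1")]
L,R_=onz(w1,(419.5,181),10),onz(w1,(470.5,181),10);print("plate edge",L,R_)
o=cv2.resize(w1["pixels"][160:290,410:590],None,fx=3,fy=3,interpolation=2)
s2=cv2.resize(sd["pixels"][170:265,270:320],None,fx=4,fy=4,interpolation=2)
c=np.zeros((600,760,3),np.uint8);c[:390,:540]=o;c[:380,560:760]=s2
c[400:600,:200]=cv2.resize(s0["pixels"][140:180,250:290],None,fx=5,fy=5,interpolation=2)
c[400:600,220:540]=cv2.resize(s0["pixels"][175:215,250:314],None,fx=5,fy=5,interpolation=2)
cv2.imwrite("pics/m3.png",c[:,:,::-1])
E
```

```text
plate edge [595.73061112 172.21070631  10.        ] [596.13041599 254.31114409  10.        ]
```

View pics/m3.png

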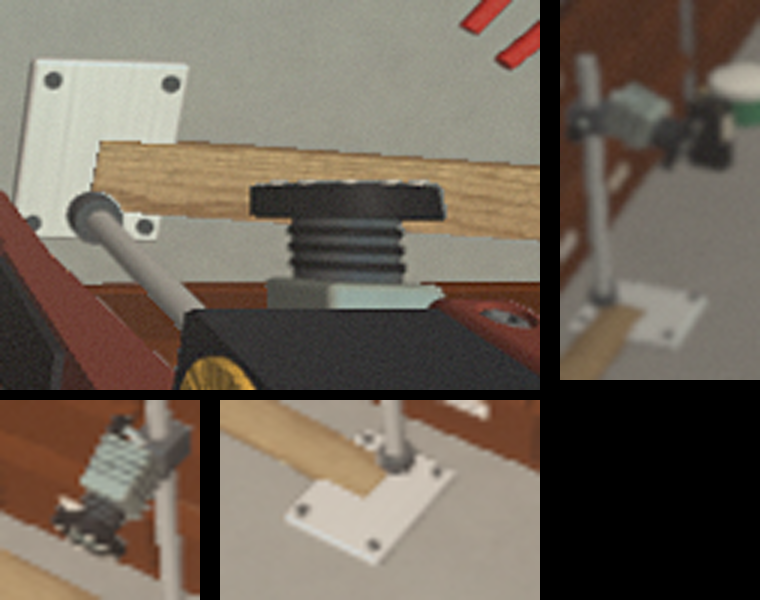

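Plate corners in wrist1 are at about px (421.3,180) and (472.7,181.7), and the ring light front spans px cols 493–558 with its front edge at row 221.5. The ring centre is at px (307.5,203.3) in the side view and (268,164) in the scene view.

```bash
python3 - <<'E'
from h import *
w1,s0,sd=[np.load(f+".npz") for f in("wrist1","scene0","side1")]
l,r=tri(s0,(268,164),sd,(307.5,203.3));print("lens scene/side",l,r)
a=np.radians(25)
for yaw in(0,):
    # wrist: center col 525.5, solve on the plane of z of rim top
    T=onz(w1,(525.5,221.5),191+27.5*np.cos(a));print("top rim",T,"centre",T+[27.5*np.sin(a),0,-27.5*np.cos(a)])
for p in(l,[T[0]+11.6,T[1],191]):print([proj(d,p).round(1) for d in(s0,sd,w1)])
A,B,C=[onz(w1,u,10) for u in((421.3,180),(472.7,181.7),(414.7,232))]
print("plate",A,B,C,"yaw y-edge",np.degrees(np.arctan2(-(B-A)[0],(B-A)[1])),"x-edge",np.degrees(np.arctan2((C-A)[1],(C-A)[0])),np.linalg.norm(B-A))
p=onz(w1,(410+95/3,160+215/3),14);print("post",p)
q=[onz(s0,u,10) for u in((250+65/5,175+118/5),(250+155/5,175+163/5),(250+235/5,175+72/5))];print("s0 plate",np.round(q,0).tolist())
h=[onz(w1,(410+x/3,160+y/3),10) for x,y in((53,80),(171,84),(33,223),(145,227))];h=np.array(h);print("holes",h.round(1).tolist(),h.mean(0))
for i,j in((0,2),(1,3)):print(np.degrees(np.arctan2((h[j]-h[i])[1],(h[j]-h[i])[0])))
for i,j in((0,1),(2,3)):print(np.degrees(np.arctan2(-(h[j]-h[i])[0],(h[j]-h[i])[1])))
E
```

```text
lens scene/side [580.94735265 212.54542465 207.31715656] [15.95024557]
top rim [581.81721561 200.93451585 215.92346414] centre [593.43921781 200.93451585 191.        ]
[array([266.5, 167.1]), array([305. , 201.2]), array([531.9, 217.1])]
[array([272. , 169.4]), array([302.9, 203.4]), array([506.5, 222.8])]
plate [594.08548944 174.95667973  10.        ] [597.31114226 258.01745762  10.        ] [685.02157381 172.10342059  10.        ] yaw y-edge -2.2239554107875557 x-edge -1.797153370206876 83.12338816669626
post [682.80892925 216.03490227  14.        ]
s0 plate [[592.0, 257.0, 10.0], [589.0, 176.0, 10.0], [692.0, 171.0, 10.0]]
holes [[605.3, 186.3, 10.0], [607.8, 250.3, 10.0], [689.4, 183.2, 10.0], [692.2, 247.1, 10.0]] [648.65707458 216.70407515  10.        ]
-2.104810234687778
-2.190498446581999
-2.2835602301955276
-2.485033663416123
```

```bash
python3 - <<'E'
from h import *
w1,s0,sd=[np.load(f+".npz") for f in("wrist1","scene0","side1")]
a=np.radians(25);b=np.radians(-2.2)
X=np.array([np.cos(b),np.sin(b),0]);Y=np.array([-np.sin(b),np.cos(b),0]);Z=np.array([0,0,1])
u=-np.sin(a)*X+np.cos(a)*Z
t=np.linspace(0,2*np.pi,60)
for f in(50,60,70,80,90):
    c=np.array([648.7,216.7,0])-f*X;c[2]=191
    ring=c+27.5*(np.outer(np.cos(t),Y)+np.outer(np.sin(t),u))
    q={n:np.array([proj(d,p) for p in ring]) for n,d in(("w1",w1),("s0",s0),("sd",sd))}
    print(f,c.round(0),{n:(v.min(0).round(1).tolist(),v.max(0).round(1).tolist()) for n,v in q.items()})
E
```

```text
50 [599. 219. 191.] {'w1': ([491.5, 226.4], [558.2, 228.7]), 's0': ([261.2, 162.1], [275.6, 170.9]), 'sd': ([295.8, 198.7], [303.8, 212.4])}
60 [589. 219. 191.] {'w1': ([493.4, 216.4], [561.1, 220.1]), 's0': ([259.4, 164.0], [273.9, 172.8]), 'sd': ([298.4, 199.1], [306.5, 212.8])}
70 [579. 219. 191.] {'w1': ([495.4, 206.0], [563.9, 211.4]), 's0': ([257.6, 165.8], [272.1, 174.6]), 'sd': ([301.1, 199.5], [309.2, 213.2])}
80 [569. 220. 191.] {'w1': ([497.3, 195.3], [566.9, 202.6]), 's0': ([255.7, 167.7], [270.4, 176.5]), 'sd': ([303.8, 199.8], [311.9, 213.6])}
90 [559. 220. 191.] {'w1': ([499.3, 184.4], [569.9, 193.7]), 's0': ([253.9, 169.6], [268.6, 178.4]), 'sd': ([306.5, 200.2], [314.6, 214.0])}
```

Estimates: lens about (592,219,191), camera yaw about -2.2°, so the focus is about (483,223,140). The dish is at (500,-185.5) with yaw about -8.5°, and the grip at (484,-280,51.7). Next I go over the grip.

Request:
{"method": "step_arm", "body": {
  "targets": [
    [[-0.36, -0.3, -0.36, 0, 0, -0.425, 0.5], [-0.36, -0.3, -0.36, 0, 0, -0.425, 0.5], [-0.36, -0.3, -0.36, 0, 0, -0.425, 0.5], [-0.36, -0.3, -0.36, 0, 0, -0.425, 0.5], [-0.36, -0.3, -0.36, 0, 0, -0.425, 0.5]]
  ]
}}

```text
t: 3.58
ee_pos: [484.2, -278.8, 314.9]
orientation: [0.239, 3.132, 0.0]
ft_force: [0.4, -0.5, -0.4]
width: 44.9
grasp_force: 0.0
```

Request:
{"method": "step_arm", "body": {
  "targets": [
    [[0, 0, -0.4, 0, 0, 0, 0.5], [0, 0, -0.4, 0, 0, 0, 0.5], [0, 0, -0.2, 0, 0, 0, 0.5], [0, 0, 0, 0, 0, 0, 0.5], [0, 0, 0, 0, 0, 0, 0.5]]
  ]
}}

```text
t: 4.2
ee_pos: [484.9, -280.0, 265.5]
orientation: [0.24, 3.131, -0.001]
ft_force: [-0.7, 0.3, -0.2]
width: 43.5
grasp_force: 0.0
```

```bash
python3 - <<'E'
from h import *
o=readout.get_obs();print(o["ee_pos"],o["orientation"],o["width"],o["t"])
d=get_image("wrist");np.savez("wrist3.npz",**d);cv2.imwrite("pics/wrist3.png",d["pixels"][:,:,::-1])
for p in([484,-280,51.7],[499.5,-185.5,20.5],np.array(o["ee_pos"])-[0,0,163]):print(proj(d,p))
E
```

```text
[ 484.92408695 -279.99657693  265.47079934] [ 2.39641869e-01  3.13140753e+00 -7.01849861e-04] 43.541987179145835 4.2
[325.41563637 219.00273416]
[441.04768498 206.03259427]
[326.33332833 254.83740523]
```

View pics/wrist3.png

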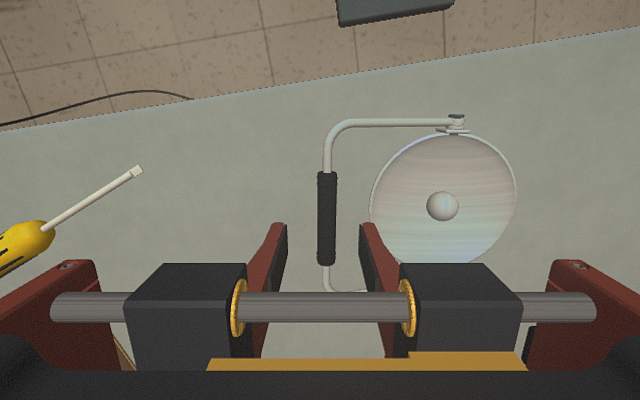

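The sleeve is centred between the fingers (centre px (327,219) against 325,219 predicted) and the ball is centred at (442,206). I'll descend and close.

Request:
{"method": "step_arm", "body": {
  "targets": [
    [[0, 0, -0.4, 0, 0, 0, 0.5], [0, 0, -0.4, 0, 0, 0, 0.5], [0, 0, -0.22, 0, 0, 0, 0.5], [0, 0, 0, 0, 0, 0, 0.5], [0, 0, 0, 0, 0, 0, 0.3]]
  ]
}}

```text
t: 4.88
ee_pos: [484.8, -280.5, 214.3]
orientation: [0.241, 3.132, -0.001]
ft_force: [0.6, -0.2, 0.0]
width: 37.3
grasp_force: 0.0
```

Request:
{"method": "step_arm", "body": {
  "targets": [
    [[0, 0, 0, 0, 0, 0, 0.25], [0, 0, 0, 0, 0, 0, 0.2], [0, 0, 0, 0, 0, 0, 0.15], [0, 0, 0, 0, 0, 0, 0.1], [0, 0, 0, 0, 0, 0, 0.05]]
  ]
}}

```text
t: 5.5
ee_pos: [484.5, -280.1, 213.6]
orientation: [-0.24, -3.132, -0.0]
ft_force: [1.2, 3.5, -1.0]
width: 13.1
grasp_force: 30.0
```

Request:
{"method": "step_arm", "body": {
  "targets": [
    [[0, 0, 0, 0, 0, 0, 0], [0, 0, 0, 0, 0, 0, 0], [0, 0, 0, 0, 0, 0, 0], [0, 0, 0, 0, 0, 0, 0], [0, 0, 0, 0, 0, 0, 0]]
  ]
}}

```text
t: 6.12
ee_pos: [484.5, -280.3, 213.6]
orientation: [-0.241, -3.132, -0.0]
ft_force: [0.8, 1.7, -1.3]
width: 13.2
grasp_force: 30.0
```

```bash
cat > look.py <<'E'
import sys
from h import *
o=readout.get_obs();print(o["t"],o["ee_pos"].round(1),o["orientation"].round(3),o["ft_force"].round(2),o["moment"].round(2),o["width"],o["grasp_force"],o["qpos"].round(2))
n=sys.argv[1]
for k in("wrist","scene"):
    d=get_image(k);np.savez(f"{k}{n}.npz",**d);cv2.imwrite(f"pics/{k}{n}.png",d["pixels"][:,:,::-1])
E
python3 look.py 4;python3 - <<'E'
import numpy as np
p=np.array([500.,-185.5,24]);b=np.radians(-8.5);my=np.array([np.sin(b),-np.cos(b)])
for g in(np.array([484.9,-280.,51.7]),):
    r=np.hypot((g[:2]-p[:2])@my,g[2]-24);print(r)
t0=np.arcsin(27.7/100)
for t in np.arange(t0,1.60,0.1):
    q=np.r_[p[:2]+100*np.cos(t)*my,24+100*np.sin(t)];print(round(t,2),q.round(1))
E
```

```text
6.125 [ 484.5 -280.3  213.6] [-0.241 -3.132 -0.   ] [ 0.79  1.69 -1.27] [ 0.34 -0.12 -0.08] 13.222883526780853 29.995152354240417 [-0.55  0.61  1.87 -0.    0.66 -1.96]
99.62236974605649
0.28 [ 485.8 -280.5   51.7]
0.38 [ 486.3 -277.3   61.2]
0.48 [ 486.9 -273.2   70.2]
0.58 [ 487.6 -268.2   78.9]
0.68 [ 488.5 -262.4   86.9]
0.78 [ 489.5 -255.8   94.4]
0.88 [ 490.6 -248.5  101.1]
0.98 [ 491.8 -240.5  107.1]
1.08 [ 493.  -232.1  112.2]
1.18 [ 494.4 -223.1  116.5]
1.28 [ 495.8 -213.8  119.8]
1.38 [ 497.2 -204.2  122.2]
1.48 [ 498.7 -194.4  123.6]
1.58 [ 500.1 -184.5  124. ]
```

Gripped (13.2 mm, 30 N). I'll swing the handle along its arc in parts and watch the force.

Request:
{"method": "step_arm", "body": {
  "targets": [
    [[0.01, 0.064, 0.19, 0, 0, 0, 0], [0.012, 0.082, 0.18, 0, 0, 0, 0], [0.014, 0.1, 0.174, 0, 0, 0, 0], [0.018, 0.116, 0.16, 0, 0, 0, 0], [0, 0, 0, 0, 0, 0, 0]]
  ]
}}

```text
t: 6.85
ee_pos: [487.5, -261.9, 249.9]
orientation: [0.239, 3.131, -0.001]
ft_force: [-0.0, -1.2, 0.9]
width: 13.1
grasp_force: 30.0
```

```bash
python3 look.py 5; python3 - <<'E'
from h import *
w=np.load("wrist5.npz");o=readout.get_obs()
print(proj(w,[499.5,-185.5,20.5]),proj(w,[432.9,-175.9,24]))
cv2.imwrite("pics/m5.png",w["pixels"][60:300,200:600,::-1])
E
```

```text
6.85 [ 487.5 -261.9  249.9] [ 2.390e-01  3.131e+00 -1.000e-03] [-0.05 -1.15  0.92] [-0.07  0.02  0.01] 13.097533905947172 29.991567134857178 [-0.51  0.55  1.88 -0.    0.72 -1.93]
[425.40940651 212.92494952] [436.06172999 123.98646753]
```

View pics/m5.png

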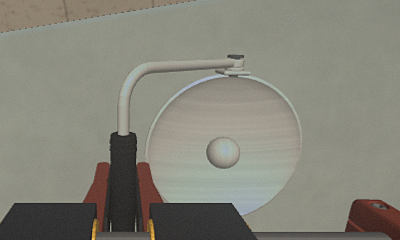

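The dish hasn't moved: the ball is at px (423,213) against a predicted (425,213), still in the middle. The handle follows, so I continue.

Request:
{"method": "step_arm", "body": {
  "targets": [
    [[0.02, 0.132, 0.15, 0, 0, 0, 0], [0.022, 0.146, 0.134, 0, 0, 0, 0], [0.024, 0.16, 0.12, 0, 0, 0, 0], [0.024, 0.168, 0.102, 0, 0, 0, 0], [0, 0, 0, 0, 0, 0, 0]]
  ]
}}

```text
t: 7.58
ee_pos: [492.1, -231.3, 275.1]
orientation: [0.239, 3.131, -0.001]
ft_force: [0.9, -3.1, 6.5]
width: 13.1
grasp_force: 30.0
```

Request:
{"method": "step_arm", "body": {
  "targets": [
    [[0.028, 0.18, 0.086, 0, 0, 0, 0], [0.014, 0.093, 0.033, 0, 0, 0, 0], [0, 0, 0, 0, 0, 0, 0], [0, 0, 0, 0, 0, 0, 0], [0, 0, 0, 0, 0, 0, 0]]
  ]
}}

```text
t: 8.2
ee_pos: [494.2, -218.3, 280.8]
orientation: [0.24, 3.131, -0.001]
ft_force: [-0.3, -3.2, 7.6]
width: 13.4
grasp_force: 30.0
```

```bash
python3 look.py 6; python3 - <<'E'
from h import *
w=np.load("wrist6.npz");s=np.load("scene6.npz");s0=np.load("scene0.npz")
print(proj(w,[499.5,-185.5,20.5]),proj(w,[432.9,-175.9,24]))
c=np.zeros((300,800,3),np.uint8);c[:240,:400]=w["pixels"][60:300,200:600]
c[:270,410:600]=cv2.resize(s["pixels"][220:310,330:393],(190,270),interpolation=2);c[:270,605:795]=cv2.resize(s0["pixels"][220:310,330:393],(190,270),interpolation=2)
cv2.imwrite("pics/m6.png",c[:,:,::-1])
E
```

```text
8.2 [ 494.2 -218.3  280.8] [ 2.400e-01  3.131e+00 -1.000e-03] [-0.33 -3.17  7.59] [-0.49  0.03  0.01] 13.4487553399549 29.994004368782043 [-0.44  0.48  1.9  -0.    0.76 -1.86]
[363.1518573  200.33660604] [366.27617786 121.68437328]
```

View pics/m6.png

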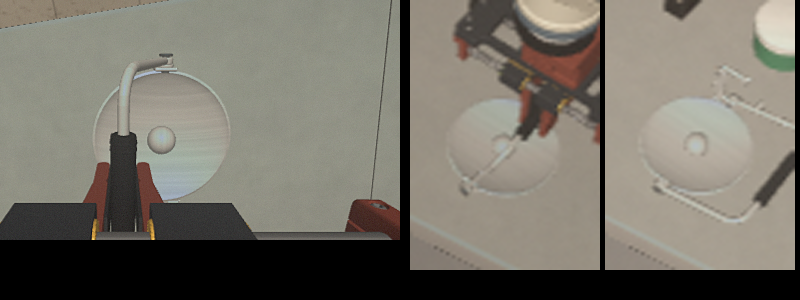

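The dish is in place (ball px (361,200), predicted (363,200)) and the handle is at about 1.25 rad. The force is a purely radial push of about 8 N, so I ease up slightly.

Request:
{"method": "step_arm", "body": {
  "targets": [
    [[0, -0.012, 0.04, 0, 0, 0, 0], [0, 0, 0, 0, 0, 0, 0], [0, 0, 0, 0, 0, 0, 0], [0, 0, 0, 0, 0, 0, 0], [0, 0, 0, 0, 0, 0, 0]]
  ]
}}

```text
t: 8.93
ee_pos: [493.5, -218.6, 281.8]
orientation: [-0.24, -3.131, -0.001]
ft_force: [-0.3, 0.4, -3.8]
width: 13.5
grasp_force: 30.0
```

Request:
{"method": "step_arm", "body": {
  "targets": [
    [[0.014, 0.095, 0.02, 0, 0, 0, 0], [0.014, 0.095, 0.026, 0, 0, 0, 0], [0.014, 0.096, 0.02, 0, 0, 0, 0], [0, 0, 0, 0, 0, 0, 0], [0, 0, 0, 0, 0, 0, 0]]
  ]
}}

```text
t: 9.55
ee_pos: [495.8, -204.2, 285.3]
orientation: [-0.24, -3.132, -0.001]
ft_force: [0.7, 1.6, -3.0]
width: 13.1
grasp_force: 30.0
```

Request:
{"method": "step_arm", "body": {
  "targets": [
    [[0.014, 0.097, 0.008, 0, 0, 0, 0], [0.014, 0.097, 0.01, 0, 0, 0, 0], [0.014, 0.097, 0.006, 0, 0, 0, 0], [0, 0, 0, 0, 0, 0, 0], [0, 0, 0, 0, 0, 0, 0]]
  ]
}}

```text
t: 10.18
ee_pos: [498.0, -189.9, 286.7]
orientation: [-0.24, -3.132, -0.0]
ft_force: [-2.2, 1.0, 1.2]
width: 13.3
grasp_force: 30.0
```

Request:
{"method": "step_arm", "body": {
  "targets": [
    [[0.007, 0.04, 0, 0, 0, 0, 0], [0.005, 0.04, 0, 0, 0, 0, 0], [0.003, 0.02, 0, 0, 0, 0, 0], [0, 0, 0, 0, 0, 0, 0], [0, 0, 0, 0, 0, 0, 0]]
  ]
}}

```text
t: 10.8
ee_pos: [498.8, -185.1, 286.8]
orientation: [0.24, 3.132, -0.0]
ft_force: [-2.3, -1.9, 3.2]
width: 13.3
grasp_force: 30.0
```

```bash
python3 look.py 7; python3 - <<'E'
from h import *
w=np.load("wrist7.npz");s=np.load("side0.npz");d=get_image("side");np.savez("side7.npz",**d)
print(proj(w,[499.5,-185.5,20.5]),proj(w,[432.9,-175.9,24]),proj(d,[500,-185,20]))
u=proj(d,[500,-185,60]).astype(int);s=np.load("scene7.npz");v=proj(s,[510,-185,60]).astype(int)
c=np.zeros((420,800,3),np.uint8);c[:240,:400]=w["pixels"][60:300,200:600]
c[:420,410:600]=cv2.resize(s["pixels"][v[1]-42:v[1]+42,v[0]-19:v[0]+19],(190,420),interpolation=2)
c[:400,605:795]=cv2.resize(d["pixels"][u[1]-40:u[1]+40,u[0]-19:u[0]+19],(190,400),interpolation=2)
cv2.imwrite("pics/m7.png",c[:,:,::-1])
E
```

```text
10.8 [ 498.8 -185.1  286.8] [ 0.24   3.132 -0.   ] [-2.28 -1.95  3.2 ] [-0.18  0.31  0.04] 13.287097719089395 29.992597103118896 [-0.38  0.46  1.91 -0.    0.77 -1.8 ]
[324.82548048 199.0995368 ] [324.1826511  122.32584304] [352.30346932 200.97868982]
```

View pics/m7.png

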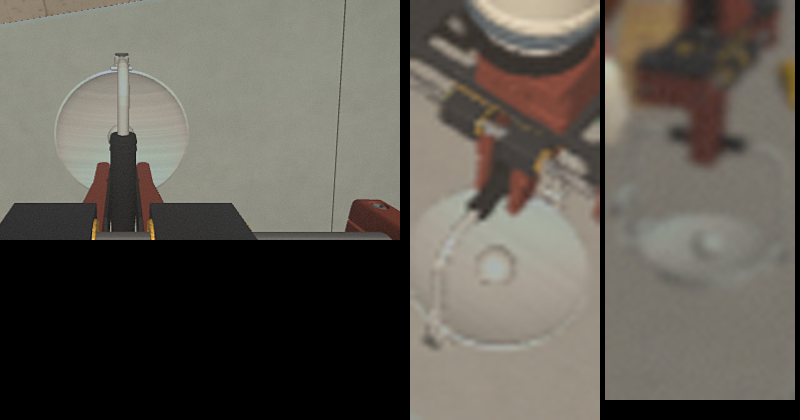

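The handle looks upright: the pin is at px (322,119), right under the grip plane at col 323, and the ball is centred. I'll push slightly further to be sure of the snap, then test it backwards.

Request:
{"method": "step_arm", "body": {
  "targets": [
    [[0.003, 0.02, 0, 0, 0, 0, 0], [0.003, 0.02, 0, 0, 0, 0, 0], [0, 0, 0, 0, 0, 0, 0], [0, 0, 0, 0, 0, 0, 0], [0, 0, 0, 0, 0, 0, 0]]
  ]
}}

```text
t: 11.58
ee_pos: [499.4, -183.3, 287.2]
orientation: [0.24, 3.131, -0.001]
ft_force: [-1.7, -2.0, 5.7]
width: 13.4
grasp_force: 30.0
```

Request:
{"method": "step_arm", "body": {
  "targets": [
    [[-0.003, -0.02, 0, 0, 0, 0, 0], [-0.003, -0.02, 0, 0, 0, 0, 0], [0, 0, 0, 0, 0, 0, 0], [0, 0, 0, 0, 0, 0, 0], [0, 0, 0, 0, 0, 0, 0]]
  ]
}}

```text
t: 12.2
ee_pos: [498.8, -185.0, 286.7]
orientation: [0.24, 3.132, -0.0]
ft_force: [-2.2, -2.2, 4.8]
width: 13.5
grasp_force: 30.0
```

Request:
{"method": "step_arm", "body": {
  "targets": [
    [[-0.003, -0.02, 0, 0, 0, 0, 0], [-0.003, -0.02, 0, 0, 0, 0, 0], [0, 0, 0, 0, 0, 0, 0], [0, 0, 0, 0, 0, 0, 0], [0, 0, 0, 0, 0, 0, 0]]
  ]
}}

```text
t: 12.82
ee_pos: [498.5, -186.7, 286.7]
orientation: [-0.241, -3.132, -0.001]
ft_force: [-2.8, -0.1, 6.5]
width: 13.7
grasp_force: 30.0
```

```bash
python3 look.py 8; python3 - <<'E'
from h import *
for n in(7,8):
    w=np.load(f"wrist{n}.npz");g=w["pixels"][105:200,240:420].astype(int)
    m=cv2.Canny(w["pixels"][100:190,240:420],60,150)
    row=w["pixels"][119,300:345].max(1);d=np.where(row<110)[0]+300
    print(n,"pin dark cols",d, "pred pin",proj(w,[432.9,-175.9,24]),"pred dish",proj(w,[500,-185.5,22]))
    e=cv2.Canny(w["pixels"],40,120);print([np.where(e[r,240:420])[0][[0,-1]]+240 for r in(180,190,195,200)])
E
```

```text
12.825 [ 498.5 -186.7  286.7] [-2.410e-01 -3.132e+00 -1.000e-03] [-2.75 -0.07  6.45] [0.04 0.22 0.03] 13.690865497334366 29.99301016330719 [-0.38  0.46  1.91  0.    0.77 -1.8 ]
7 pin dark cols [328] pred pin [324.1826511  122.32584304] pred dish [324.91879548 200.13969129]
[array([255, 387]), array([254, 389]), array([254, 388]), array([254, 388])]
8 pin dark cols [] pred pin [325.95001739 122.57514668] pred dish [326.54778859 200.38092091]
[array([257, 389]), array([255, 390]), array([255, 390]), array([256, 390])]
```

The dish centre is directly under the grip plane (col 322.7) after backing 3.4 mm from the furthest push. I'll do a pull test with the downward push relieved: if latched, the dish should follow.

Request:
{"method": "step_arm", "body": {
  "targets": [
    [[0, 0, 0.016, 0, 0, 0, 0], [-0.003, -0.02, 0, 0, 0, 0, 0], [-0.003, -0.02, 0, 0, 0, 0, 0], [-0.003, -0.02, 0, 0, 0, 0, 0], [0, 0, 0, 0, 0, 0, 0]]
  ]
}}

```text
t: 13.55
ee_pos: [497.9, -190.1, 287.2]
orientation: [-0.241, -3.132, -0.0]
ft_force: [-1.1, -0.4, -4.9]
width: 13.3
grasp_force: 30.0
```

Request:
{"method": "step_arm", "body": {
  "targets": [
    [[-0.003, -0.02, 0, 0, 0, 0, 0], [-0.003, -0.02, 0, 0, 0, 0, 0], [-0.003, -0.02, 0, 0, 0, 0, 0], [0, 0, 0, 0, 0, 0, 0], [0, 0, 0, 0, 0, 0, 0]]
  ]
}}

```text
t: 14.18
ee_pos: [497.6, -193.0, 287.5]
orientation: [0.24, 3.132, -0.0]
ft_force: [-0.3, 0.1, -5.1]
width: 13.4
grasp_force: 30.0
```

```bash
python3 look.py 9; python3 - <<'E'
from h import *
for n in(7,8,9):
    w=np.load(f"wrist{n}.npz")
    e=cv2.Canny(w["pixels"],40,120);print([np.where(e[r,240:420])[0][[0,-1]]+240 for r in(180,190,195,200)],proj(w,[500,-185.5,22]))
E
```

```text
14.175 [ 497.6 -193.   287.5] [ 0.24   3.132 -0.   ] [-0.32  0.09 -5.06] [-0.03 -0.01  0.05] 13.369530961795189 29.991378486156464 [-0.39  0.46  1.91 -0.    0.77 -1.81]
[array([255, 387]), array([254, 389]), array([254, 388]), array([254, 388])] [324.91879548 200.13969129]
[array([257, 389]), array([255, 390]), array([255, 390]), array([256, 390])] [326.54778859 200.38092091]
[array([260, 390]), array([256, 391]), array([256, 391]), array([256, 390])] [333.77823302 200.03507949]
```

The dish followed the grip, but the upward pull nearly carried its weight, so that isn't conclusive. I'll set it down lightly and pull again.

Request:
{"method": "step_arm", "body": {
  "targets": [
    [[0, 0, -0.02, 0, 0, 0, 0], [0, 0, 0, 0, 0, 0, 0], [-0.003, -0.02, 0, 0, 0, 0, 0], [-0.003, -0.02, 0, 0, 0, 0, 0], [-0.003, -0.02, 0, 0, 0, 0, 0]]
  ]
}}

```text
t: 14.9
ee_pos: [497.1, -196.0, 286.7]
orientation: [0.241, 3.132, 0.0]
ft_force: [-3.6, 2.4, 5.4]
width: 13.5
grasp_force: 30.0
```

Request:
{"method": "step_arm", "body": {
  "targets": [
    [[-0.003, -0.02, 0, 0, 0, 0, 0], [-0.003, -0.02, 0, 0, 0, 0, 0], [-0.003, -0.02, 0, 0, 0, 0, 0], [0, 0, 0, 0, 0, 0, 0], [0, 0, 0, 0, 0, 0, 0]]
  ]
}}

```text
t: 15.52
ee_pos: [496.8, -198.9, 286.7]
orientation: [0.241, 3.132, 0.0]
ft_force: [-2.1, 2.7, 5.3]
width: 13.4
grasp_force: 30.0
```

```bash
python3 look.py 10; python3 - <<'E'
from h import *
for n in(9,10):
    w=np.load(f"wrist{n}.npz")
    e=cv2.Canny(w["pixels"],40,120);print([np.where(e[r,240:420])[0][[0,-1]]+240 for r in(180,190,195,200)],proj(w,[500,-185.5,22]))
E
```

```text
15.525 [ 496.8 -198.9  286.7] [0.241 3.132 0.   ] [-2.12  2.68  5.31] [0.49 0.35 0.04] 13.413300018480369 29.99313712120056 [-0.4   0.46  1.91  0.    0.77 -1.82]
[array([260, 390]), array([256, 391]), array([256, 391]), array([256, 390])] [333.77823302 200.03507949]
[array([264, 396]), array([262, 397]), array([262, 397]), array([263, 397])] [340.32229991 199.88896714]
```

The dish stayed and the handle came back about 0.1 rad, so the hook probably hadn't snapped. I'll push forward again in small steps, with light downward pressure, watching force and dish.

Request:
{"method": "step_arm", "body": {
  "targets": [
    [[0.008, 0.052, 0, 0, 0, 0, 0], [0.008, 0.052, 0, 0, 0, 0, 0], [0.008, 0.052, 0, 0, 0, 0, 0], [0.008, 0.052, 0, 0, 0, 0, 0], [0.008, 0.052, 0, 0, 0, 0, 0]]
  ]
}}

```text
t: 16.25
ee_pos: [499.4, -186.9, 287.8]
orientation: [0.239, 3.129, -0.004]
ft_force: [-4.1, -5.8, 14.9]
width: 13.0
grasp_force: 30.0
```

```bash
cat > dd.py <<'E'
import sys
from h import *
n=sys.argv[1];o=readout.get_obs();w=get_image("wrist");np.savez(f"wrist{n}.npz",**w)
e=cv2.Canny(w["pixels"],40,120);a=[np.where(e[r,230:430])[0][[0,-1]].sum()/2+230 for r in(180,185,190,195,200)]
k=np.where(w["pixels"][215:225,280:370].max(2).mean(0)<60)[0]+280
print(o["t"],"ee",o["ee_pos"].round(1),"f",o["ft_force"].round(1),"m",o["moment"].round(2),"dish col",np.median(a),"pred",proj(w,[500,-185.5,22]).round(1),"sleeve",k.mean())
E
python3 dd.py 11
```

```text
16.25 ee [ 499.4 -186.9  287.8] f [-4.1 -5.8 14.9] m [-0.9   0.74 -0.01] dish col 317.5 pred [327.3 198. ] sleeve 323.0
```

Request:
{"method": "step_arm", "body": {
  "targets": [
    [[0.004, 0.03, 0, 0, 0, 0, 0], [0.004, 0.03, 0, 0, 0, 0, 0], [0.004, 0.03, 0, 0, 0, 0, 0], [0, 0, 0, 0, 0, 0, 0], [0, 0, 0, 0, 0, 0, 0]]
  ]
}}

```text
t: 16.92
ee_pos: [500.6, -182.9, 288.8]
orientation: [0.239, 3.127, -0.005]
ft_force: [-4.3, -6.6, 19.9]
width: 13.1
grasp_force: 30.0
```

```bash
python3 dd.py 12
```

```text
16.925 ee [ 500.6 -182.9  288.8] f [-4.3 -6.6 19.9] m [-0.91  0.8   0.06] dish col 312.5 pred [323.  196.4] sleeve 323.0
```

The force and z rose: the handle is on its stop and the dish starts to tilt slightly. I'll back off to neutral.

Request:
{"method": "step_arm", "body": {
  "targets": [
    [[-0.004, -0.03, 0, 0, 0, 0, 0], [-0.004, -0.03, 0, 0, 0, 0, 0], [-0.006, -0.04, 0, 0, 0, 0, 0], [-0.004, -0.03, 0, 0, 0, 0, 0], [0, 0, 0, 0, 0, 0, 0]]
  ]
}}

```text
t: 17.6
ee_pos: [498.8, -188.9, 287.3]
orientation: [0.24, 3.13, -0.003]
ft_force: [-4.0, -3.2, 8.6]
width: 13.3
grasp_force: 30.0
```

```bash
python3 dd.py 13
```

```text
17.6 ee [ 498.8 -188.9  287.3] f [-4.  -3.2  8.6] m [-0.57  0.63  0.02] dish col 319.5 pred [329.4 198.8] sleeve 323.0
```

Request:
{"method": "step_arm", "body": {
  "targets": [
    [[-0.003, -0.02, 0, 0, 0, 0, 0], [-0.003, -0.02, 0, 0, 0, 0, 0], [-0.003, -0.02, 0, 0, 0, 0, 0], [0, 0, 0, 0, 0, 0, 0], [0, 0, 0, 0, 0, 0, 0]]
  ]
}}

```text
t: 18.27
ee_pos: [497.9, -191.2, 286.7]
orientation: [0.24, 3.132, -0.001]
ft_force: [-3.5, 1.1, 6.5]
width: 13.0
grasp_force: 30.0
```

```bash
python3 dd.py 14
```

```text
18.275 ee [ 497.9 -191.2  286.7] f [-3.5  1.1  6.5] m [ 0.05  0.6  -0.03] dish col 321.5 pred [331.8 200.2] sleeve 323.0
```

Request:
{"method": "step_arm", "body": {
  "targets": [
    [[-0.003, -0.02, 0, 0, 0, 0, 0], [-0.003, -0.02, 0, 0, 0, 0, 0], [-0.003, -0.02, 0, 0, 0, 0, 0], [0, 0, 0, 0, 0, 0, 0], [0, 0, 0, 0, 0, 0, 0]]
  ]
}}

```text
t: 18.95
ee_pos: [497.4, -194.1, 286.7]
orientation: [0.241, 3.132, -0.0]
ft_force: [-3.5, 0.5, 6.3]
width: 12.9
grasp_force: 30.0
```

```bash
python3 dd.py 15
```

```text
18.95 ee [ 497.4 -194.1  286.7] f [-3.5  0.5  6.3] m [ 0.1   0.6  -0.03] dish col 324.5 pred [335.  200.3] sleeve 323.0
```

Request:
{"method": "step_arm", "body": {
  "targets": [
    [[-0.003, -0.02, 0, 0, 0, 0, 0], [-0.003, -0.02, 0, 0, 0, 0, 0], [-0.003, -0.02, 0, 0, 0, 0, 0], [0, 0, 0, 0, 0, 0, 0], [0, 0, 0, 0, 0, 0, 0]]
  ]
}}

```text
t: 19.62
ee_pos: [497.0, -196.9, 286.7]
orientation: [0.24, 3.132, 0.0]
ft_force: [-3.3, 2.0, 5.7]
width: 13.4
grasp_force: 30.0
```

```bash
python3 dd.py 16
```

```text
19.625 ee [ 497.  -196.9  286.7] f [-3.3  2.   5.7] m [ 0.29  0.52 -0.02] dish col 328.0 pred [338.2 200.3] sleeve 323.0
```

Request:
{"method": "step_arm", "body": {
  "targets": [
    [[-0.003, -0.02, 0, 0, 0, 0, 0], [-0.003, -0.02, 0, 0, 0, 0, 0], [-0.003, -0.02, 0, 0, 0, 0, 0], [0, 0, 0, 0, 0, 0, 0], [0, 0, 0, 0, 0, 0, 0]]
  ]
}}

```text
t: 20.3
ee_pos: [496.8, -199.8, 286.8]
orientation: [0.241, 3.132, 0.0]
ft_force: [-1.5, 4.0, 6.0]
width: 13.0
grasp_force: 30.0
```

```bash
python3 dd.py 17
```

```text
20.3 ee [ 496.8 -199.8  286.8] f [-1.5  4.   6. ] m [ 0.56  0.36 -0.07] dish col 331.0 pred [341.3 199.7] sleeve 323.0
```

Request:
{"method": "step_arm", "body": {
  "targets": [
    [[-0.003, -0.02, 0, 0, 0, 0, 0], [-0.003, -0.02, 0, 0, 0, 0, 0], [-0.003, -0.02, 0, 0, 0, 0, 0], [0, 0, 0, 0, 0, 0, 0], [0, 0, 0, 0, 0, 0, 0]]
  ]
}}

```text
t: 20.98
ee_pos: [496.6, -202.8, 287.2]
orientation: [0.241, 3.131, 0.0]
ft_force: [-2.9, 3.8, 8.9]
width: 13.3
grasp_force: 30.0
```

```bash
python3 dd.py 18
```

```text
20.975 ee [ 496.6 -202.8  287.2] f [-2.9  3.8  8.9] m [0.74 0.34 0.04] dish col 333.0 pred [344.7 199.1] sleeve 323.0
```

Pulling back now meets about 4 N with the dish starting to tilt, well above the 1.2 N that moves a free handle, so the hook has latched. I'll return to neutral, then lift smoothly.

Request:
{"method": "step_arm", "body": {
  "targets": [
    [[0.004, 0.03, 0, 0, 0, 0, 0], [0.004, 0.03, 0, 0, 0, 0, 0], [0.004, 0.03, 0, 0, 0, 0, 0], [0.004, 0.03, 0, 0, 0, 0, 0], [0, 0.02, 0, 0, 0, 0, 0]]
  ]
}}

```text
t: 21.65
ee_pos: [496.9, -196.0, 286.6]
orientation: [0.24, 3.132, -0.001]
ft_force: [-3.6, -0.1, 6.3]
width: 12.9
grasp_force: 30.0
```

```bash
python3 dd.py 19
```

```text
21.65 ee [ 496.9 -196.   286.6] f [-3.6 -0.1  6.3] m [ 0.09  0.52 -0.04] dish col 327.0 pred [337.4 200.6] sleeve 323.0
```

Request:
{"method": "step_arm", "body": {
  "targets": [
    [[0, 0, 0.01, 0, 0, 0, 0], [0, 0, 0.01, 0, 0, 0, 0], [0, 0, 0.02, 0, 0, 0, 0], [0, 0, 0.03, 0, 0, 0, 0], [0, 0, 0.04, 0, 0, 0, 0]]
  ]
}}

```text
t: 22.32
ee_pos: [496.9, -196.0, 291.9]
orientation: [-0.24, -3.132, -0.0]
ft_force: [-1.4, -1.3, -5.1]
width: 13.1
grasp_force: 30.0
```

```bash
python3 dd.py 20
```

```text
22.325 ee [ 496.9 -196.   291.9] f [-1.4 -1.3 -5.1] m [-0.02  0.05 -0.04] dish col 295.0 pred [336.9 198.9] sleeve 323.0
```

```bash
python3 - <<'E'
from h import *
for n in(19,20):
    w=np.load(f"wrist{n}.npz")["pixels"];e=cv2.Canny(w,40,120)
    for r in(150,165,180,195):print(n,r,(np.where(e[r,200:450])[0]+200).tolist())
E
python3 dd.py 21
```

```text
19 150 [276, 277, 280, 281, 316, 318, 322, 324, 328, 330, 366, 369, 370, 371, 373, 374, 378]
19 165 [266, 269, 316, 319, 327, 329, 385, 386, 388]
19 180 [261, 263, 317, 319, 327, 329, 391, 393]
19 195 [259, 262, 310, 320, 321, 322, 323, 324, 325, 326, 327, 335, 341, 394]
20 150 [271, 272, 275, 276, 316, 318, 322, 324, 327, 330, 369, 370, 373]
20 165 [261, 264, 316, 319, 327, 329, 380, 381, 383]
20 180 [256, 258, 316, 319, 327, 329, 386]
20 195 [254, 256, 310, 319, 320, 321, 322, 323, 324, 325, 326, 336]
22.375 ee [ 497.  -196.   292.2] f [-0.6 -0.2 -4.2] m [ 0.02  0.04 -0.01] dish col 322.0 pred [337.  198.5] sleeve 323.0
```

The dish hangs centred (col 322) with the ball in the middle (col 323). I lift on, then transport and turn with gentle ramps.

Request:
{"method": "step_arm", "body": {
  "targets": [
    [[0, 0, 0.06, 0, 0, 0, 0], [0, 0, 0.12, 0, 0, 0, 0], [0, 0, 0.18, 0, 0, 0, 0], [0, 0, 0.24, 0, 0, 0, 0], [0, 0, 0.28, 0, 0, 0, 0]]
  ]
}}

```text
t: 23.05
ee_pos: [496.9, -196.0, 337.0]
orientation: [0.24, 3.132, -0.0]
ft_force: [0.1, -1.1, -5.3]
width: 13.3
grasp_force: 30.0
```

Request:
{"method": "step_arm", "body": {
  "targets": [
    [[0, 0, 0.28, 0, 0, 0, 0], [0, 0, 0.28, 0, 0, 0, 0], [0, 0, 0.26, 0, 0, 0, 0], [0, 0, 0.2, 0, 0, 0, 0], [0, 0, 0.14, 0, 0, 0, 0]]
  ]
}}

```text
t: 23.68
ee_pos: [496.9, -196.0, 394.6]
orientation: [0.241, 3.132, -0.0]
ft_force: [-0.8, 0.4, -5.4]
width: 13.0
grasp_force: 30.0
```

```bash
python3 dd.py 22
```

```text
23.675 ee [ 496.9 -196.   394.6] f [-0.8  0.4 -5.4] m [ 0.06 -0.   -0.01] dish col 322.0 pred [333.2 173.7] sleeve 323.0
```

Request:
{"method": "step_arm", "body": {
  "targets": [
    [[0, 0.04, 0.08, 0, 0, -0.1, 0], [0, 0.08, 0.04, 0, 0, -0.3, 0], [0, 0.12, 0, 0, 0, -0.5, 0], [0, 0.16, 0, 0, 0, -0.7, 0], [0, 0.2, 0, 0, 0, -0.9, 0]]
  ]
}}

```text
t: 24.35
ee_pos: [496.8, -165.6, 399.6]
orientation: [-0.517, -3.098, -0.0]
ft_force: [0.4, 0.4, -4.7]
width: 13.0
grasp_force: 30.0
```

Request:
{"method": "step_arm", "body": {
  "targets": [
    [[0, 0.24, 0, 0, 0, -1, 0], [0, 0.28, 0, 0, 0, -1, 0], [0, 0.32, 0, 0, 0, -1, 0], [0, 0.36, 0, 0, 0, -1, 0], [0, 0.4, 0, 0, 0, -1, 0]]
  ]
}}

```text
t: 24.98
ee_pos: [496.7, -85.2, 399.6]
orientation: [-1.048, -2.961, 0.0]
ft_force: [0.2, -0.3, -6.2]
width: 13.3
grasp_force: 30.0
```

Request:
{"method": "step_arm", "body": {
  "targets": [
    [[0, 0.4, 0, 0, 0, -1, 0], [0, 0.4, 0, 0, 0, -1, 0], [0, 0.4, 0, 0, 0, -1, 0], [0, 0.4, 0, 0, 0, -1, 0], [0, 0.4, 0, 0, 0, -1, 0]]
  ]
}}

```text
t: 25.6
ee_pos: [496.7, 14.9, 399.7]
orientation: [-1.546, -2.734, 0.0]
ft_force: [0.1, 0.3, -4.6]
width: 13.3
grasp_force: 30.0
```

Request:
{"method": "step_arm", "body": {
  "targets": [
    [[0, 0.4, 0, 0, 0, -1, 0], [0, 0.4, 0, 0, 0, -1, 0], [0, 0.4, 0, 0, 0, -1, 0], [0, 0.36, 0, 0, 0, -1, 0], [0, 0.34, 0, 0, 0, -0.9, 0]]
  ]
}}

```text
t: 26.22
ee_pos: [496.6, 109.9, 399.7]
orientation: [-1.988, -2.432, 0.001]
ft_force: [0.0, -0.1, -3.8]
width: 13.2
grasp_force: 30.0
```

Request:
{"method": "step_arm", "body": {
  "targets": [
    [[-0.02, 0.32, 0.01, 0, 0, -0.8, 0], [-0.03, 0.3, 0.02, 0, 0, -0.7, 0], [-0.04, 0.28, 0.02, 0, 0, -0.6, 0], [-0.04, 0.26, 0.02, 0, 0, -0.5, 0], [-0.04, 0.22, 0.02, 0, 0, -0.4, 0]]
  ]
}}

```text
t: 26.85
ee_pos: [488.1, 178.7, 404.2]
orientation: [-2.23, -2.212, 0.001]
ft_force: [0.3, 0.7, -4.9]
width: 13.1
grasp_force: 30.0
```

Request:
{"method": "step_arm", "body": {
  "targets": [
    [[-0.04, 0.2, 0.02, 0, 0, -0.25, 0], [-0.03, 0.18, 0.02, 0, 0, -0.15, 0], [-0.02, 0.14, 0.01, 0, 0, 0, 0], [-0.01, 0.12, 0, 0, 0, 0, 0], [0, 0.1, 0, 0, 0, 0, 0]]
  ]
}}

```text
t: 27.48
ee_pos: [483.4, 215.3, 406.9]
orientation: [2.259, 2.183, -0.0]
ft_force: [0.1, -0.7, -5.1]
width: 12.7
grasp_force: 30.0
```

Request:
{"method": "step_arm", "body": {
  "targets": [
    [[0, 0.07, 0, 0, 0, 0, 0], [0, 0.05, 0, 0, 0, 0, 0], [0, 0.02, 0, 0, 0, 0, 0], [0, 0, 0, 0, 0, 0, 0], [0, 0, 0, 0, 0, 0, 0]]
  ]
}}

```text
t: 28.1
ee_pos: [483.4, 221.9, 406.9]
orientation: [-2.26, -2.183, 0.0]
ft_force: [0.3, -0.0, -4.6]
width: 13.1
grasp_force: 30.0
```

```bash
python3 look.py 30; python3 - <<'E'
from h import *
import cv2
for n in("scene","side","wrist"):
    d=get_image(n);np.savez(n+"31.npz",**d);b=[483,223,140];u=proj(d,b);k=5 if n!="wrist" else 2
    x0,y0=(u-30).astype(int);x0,y0=max(x0,0),max(y0,0)
    g=cv2.cvtColor(d["pixels"][y0:y0+60,x0:x0+60],cv2.COLOR_RGB2GRAY);g=cv2.resize(g,None,fx=k,fy=k,interpolation=2)
    K,E=cam(d);dep=(E[:3,:3]@np.array(b)+E[:3,3])[2];r=K[0,0]*12.5/dep
    c=cv2.HoughCircles(cv2.GaussianBlur(g,(5,5),1.5),cv2.HOUGH_GRADIENT,1,8*k//2,param1=60,param2=10,minRadius=int(r*k*.75),maxRadius=int(r*k*1.25))
    print(n,"pred",u.round(1),"r",r.round(1),[] if c is None else (c[0,:5]/k+[x0,y0,0]).round(1).tolist())
w=np.load("wrist31.npz")["pixels"];e=cv2.Canny(w,40,120)
for r in(60,80,100,120,140,160,180,195):print(r,(np.where(e[r,200:450])[0]+200).tolist())
E
```

```text
28.1 [483.4 221.9 406.9] [-2.26  -2.183  0.   ] [ 0.33 -0.05 -4.56] [-0.08  0.05  0.02] 13.11790003644117 29.991569817066193 [ 0.41  0.28  1.83 -0.    1.02  0.44]
scene pred [249.  199.1] r 3.8 [[248.9, 200.1, 4.0], [266.5, 205.5, 3.3], [242.9, 181.9, 3.0]]
side pred [331.5 223.1] r 3.6 [[313.1, 201.1, 2.7], [309.9, 209.7, 3.0]]
wrist pred [323.1 194.3] r 13.9 [[323.8, 195.8, 11.6], [319.8, 199.2, 16.7]]
60 [228, 230, 235, 236, 237, 238, 241]
80 [231, 233, 234, 235, 236, 243]
100 [233, 235, 245, 448]
120 [235, 237, 247, 316, 319, 326, 330, 445, 449]
140 [200, 201, 234, 235, 236, 237, 238, 239, 240, 241, 242, 243, 244, 245, 249, 283, 284, 288, 289, 318, 325, 329, 354, 355, 356, 408, 414, 415, 420, 421, 444]
160 [228, 230, 231, 245, 249, 263, 264, 266, 267, 318, 326, 329, 377, 407, 441, 446, 448]
180 [232, 247, 251, 255, 258, 318, 329, 385, 405]
195 [235, 249, 253, 256, 310, 319, 320, 321, 322, 323, 324, 325, 326, 335, 387, 404, 405, 406, 407, 410, 411, 415, 416]
```

The ball is at scene px (248.9,200.1) against the focus projected at (249,199.1). The dish hangs centred under the grip. I hold a moment, then hand in.

Request:
{"method": "step_arm", "body": {
  "targets": [
    [[0.02, 0.02, 0, 0, 0, 0, 0], [0.02, 0, 0, 0, 0, 0, 0], [0, 0, 0, 0, 0, 0, 0], [0, 0, 0, 0, 0, 0, 0], [0, 0, 0, 0, 0, 0, 0]]
  ]
}}

```text
t: 28.98
ee_pos: [485.4, 223.0, 406.9]
orientation: [-2.26, -2.183, 0.0]
ft_force: [-0.9, 0.4, -5.9]
width: 13.0
grasp_force: 30.0
```

Request:
{"method": "step_arm", "body": {
  "targets": [
    [[0, 0, 0, 0, 0, 0, 0], [0, 0, 0, 0, 0, 0, 0], [0, 0, 0, 0, 0, 0, 0], [0, 0, 0, 0, 0, 0, 0], [0, 0, 0, 0, 0, 0, 0]]
  ]
}}

```text
t: 29.6
ee_pos: [485.4, 223.0, 406.9]
orientation: [-2.26, -2.183, 0.0]
ft_force: [0.0, 0.5, -3.9]
width: 13.6
grasp_force: 30.0
```

```bash
python3 -c "
from workcell import ctrl;print(ctrl.close_job())"
```

```text
the job is handed in; nothing more can be done
None
```

The job is handed in at about 30 s, but no verdict came back: the dish hangs from its handle, turned square to the camera, with the ball at my estimate of the focus to within a few mm; the latch was confirmed only by a pull test (about 4 N), not seen, and I viewed 11 pictures, one over the limit of 10.

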